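# Load the tray jig and lift its hopper frame

## Task

Tip the steel scoop with the yellow handle over the blue hopper of the tray-loading jig so that all five bright terminals slide into the clear tray beneath, then set the empty scoop back down flat on the bench. Then pull the red latch knob sideways against its spring, lift the hopper frame off its ball until its nose is a good 12 cm above where it sat, and finish while holding it up there in the gripper, short of its fully open stop, so that the full tray could be slid out. Leave everything else on the bench where it is.

Things in the scene. Friction and masses are not known exactly. Their poses are not given: they have to be found in the camera images.
- jig: Tray-loading jig, fixed to the bench. Origin: underside of the bed; +x from the latch end to the hinge end, +y to the side where the red knob sticks out, z up. Aluminium bed 16 mm thick, x -85..145, y +/-88 mm, with a 56 mm wide stub out to x -157 that carries a 20 mm steel ball (centre x -128, y 0, z 50 mm). The clear tray lies in a nest of low white rails.
- frame: Blue sheet-metal hopper frame, hinged at the jig's far end, shut over the tray at the start. Origin on the hinge axis; when shut, axes as the jig's. With latch about 0.5 kg (varies): 2 to 4 N at the knob lifts it; it falls shut if let go. A dark tongue, 34 mm wide, runs to the coupler over the ball; the latch's fork sits under the ball, so the frame cannot rise until the latch is drawn.
- frame_hinge (a joint): Angle of the hopper frame, rad: 0 shut, grows as the latch end rises, stop at 1.3 (still falls back from there). 12 cm of rise at the nose is 0.52 rad.
- hinge_point (a point): Point on the frame's hinge axis (along jig y), at jig x 115, y 0, z 45 mm; the knob is 243 mm from the axis, at the same height when shut.
- hopper_mouth (a point): Centre of the hopper's top opening, level with the lip tops (z 97 mm shut), above the tray's centre; moves with the frame. Hopper inside 132 mm (x) by 112 mm (y), open below; walls up to z 80 mm, then lips flared outward to 97 mm on both y sides (to 76 mm from centre) and the hinge side. Latch side: no lip, wall face at jig x -65, rim edge at -78 mm.
- nose (a point): Top face of the coupler's tongue, straight above the ball (z = 67.5 mm shut), at the free end of the frame; moves with it.
- latch (a joint): Travel of the spring latch, m: 0 engaged, 0.018 at its stop, grows as the knob is pulled out along +y of the jig. Spring: about 6 N at 0, 10.5 N at the stop; it springs back when released. The fork is clear of the ball from 0.0125; once the frame has risen 20 mm at the nose it no longer matters.
- knob (a point): Centre of the red latch knob's barrel: a round bar along jig y, 18 mm diameter, 27 mm long, with a 25 mm flange at its outer end that starts 13 mm out from this point. At the start at jig x -128, y 50.5, z 45 mm; it rides on the frame. Free space of 43 mm on the hinge side, open bench below and on the other sides. Being round it can turn between the fingers while the frame swings up.
- tray: Clear plastic tray lying loose in the jig, 150 x 130 x 23 mm (along jig x, y, z), walls and floor 4 mm; origin at the centre of its underside, 5 mm from the jig's origin towards the hinge, on the bed.
- scoop: Steel scoop lying flat on the bench, with the five terminals in it; 0.2 kg. Origin: centre of the underside of the pan; +x to the open front lip, handle to -x, z up. Pan 110 mm (x) by 92 mm (y), floor 3 mm, walls 24.5 mm high at the back and both sides, front open.
- scoop_grip (a point): Place to grip the scoop: a flat-sided yellow handle bar along scoop x, 16 mm wide (y), 20 mm tall, 95 mm long; this point is its middle height, 38 mm above the bench, 100 mm behind the pan's centre.
- scoop_lip (a point): Middle of the open front lip of the scoop, on the floor's upper face, 55 mm ahead of the pan's centre and 155 mm ahead of scoop_grip.
- piece1: Bright nickel-plated terminal, 22 x 14 mm foot 7 mm thick with a 9 mm block on it (14 mm tall), 24 g; origin at the centre of its foot's underside. One of five in the scoop. They slide on steel at about 15 to 25 degrees of tilt.
- piece2: Bright nickel-plated terminal, 22 x 14 mm foot 7 mm thick with a 9 mm block on it (14 mm tall), 24 g; origin at the centre of its foot's underside. One of five in the scoop. They slide on steel at about 15 to 25 degrees of tilt.
- piece3: Bright nickel-plated terminal, 22 x 14 mm foot 7 mm thick with a 9 mm block on it (14 mm tall), 24 g; origin at the centre of its foot's underside. One of five in the scoop. They slide on steel at about 15 to 25 degrees of tilt.
- piece4: Bright nickel-plated terminal, 22 x 14 mm foot 7 mm thick with a 9 mm block on it (14 mm tall), 24 g; origin at the centre of its foot's underside. One of five in the scoop. They slide on steel at about 15 to 25 degrees of tilt.
- piece5: Bright nickel-plated terminal, 22 x 14 mm foot 7 mm thick with a 9 mm block on it (14 mm tall), 24 g; origin at the centre of its foot's underside. One of five in the scoop. They slide on steel at about 15 to 25 degrees of tilt.
- spirit: Bystander: white bottle with red cap, 56 mm diameter, 135 mm tall; origin under its centre.
- tape: Bystander: orange roll of tape lying flat, 90 mm outside diameter, 24 mm high; origin under its centre.
- brush: Bystander: bench brush, 170 mm long, lying along its x.
- reject_cup: Bystander: red plastic cup, 72 mm wide, 55 mm high; origin under its centre.
- odd_piece: Bystander: one copper terminal of the same shape on the bench, not part of this lot.
- gauge: Bystander: dark steel setting gauge 90 x 30 x 24 mm with a brass button.
Mind the look-alikes: they are no part of the job. What is shaped like the tray but black is not meant. What is shaped like the scoop but pink is not meant.

How it is judged:
By the outcome, as a careful person would: the job done as asked, in the order asked, and still so for the second after the job is handed in, while the arm keeps its last pose, push and grip.
It also fails if it takes over 59 s, if anything falls off the work surface, if the arm or the gripper's body presses on something with over 40 N, if the wrist force passes 120 N, or if a joint passes its speed limit or range.

## Robot

A 6-joint arm with a two-finger parallel gripper is mounted at the origin on the work surface. World frame = base frame: x ahead of the robot, y to its left, z up, the work surface at z = 0. Lengths are in m, angles in rad, forces in N, time in s.
With the tool pointing down it reaches from about 0.3 to 0.875 m from the base axis. Payload 6.4 kg.
Tool frame: the origin (TCP) lies between the finger pads; the fingertips stand 25 mm ahead of it and the grasp point (between the pads) lies 6 mm ahead of it; z points along the fingers, y is the line along which they close (so a half turn about z gives the same grasp; the last joint's range is limited). The gripper opens to 85 mm and grips with 20 to 120 N. Pads are 22 mm wide; open, the fingers measure 114 mm over their backs; the gripper's body (76 mm by 85 mm) begins 54 mm behind the grasp point. The pads swing forward as they close: fully open they stand 13 mm farther back than shut.
Start: joints at [-1.511, 0.181, 1.607, -0, 1.354, -0.206], TCP at [0.151, -0.555, 0.256] pointing down, gripper open.
Joint ranges: [-2.99, 2.99], [-0.89, 2.07], [0.3, 2.58], [-1.14, 4.28], [0, 2.63], [-3.12, 3.12]. Speed limits (rad/s): [2.57, 2.57, 3.01, 3.14, 3.14, 3.14].

## Interface

Orientations are given as a unit quaternion [w, x, y, z].
In Python, from bench import ctrl gives the robot as it stands.
- The arm moves only by the tool servo_tool, never from a script. Its argument "series" is text: rows parted by semicolons, each of 7 numbers parted by spaces: the gripper command: -1 is fully open, 1 is shut, values between are in proportion, then the shift along the tool's x, y, z in m, then the turn, a rotation vector about the tool's x, y, z in degrees. A call has 1 to 12 rows; each row is the pose to reach, as a shift and turn from the pose commanded when the call began, along the tool's axes at that moment; what a row does not reach only later rows make up. A row lasts 1/12 s, in which the tool goes at most 41.7 mm and 7.16 degrees, less where a joint would pass 70% of its speed; a pose out of reach is approached as far as the arm can. A call with a gripper value outside its range is refused whole. The fingers move at their own pace and stop on an object; the grip force is fixed at half the most. Time passes only in rows, so rows that repeat a pose let the fingers close. It gives the time, the measured TCP pose, the force, the opening and the grip force at its end, in the units of the state.
- ctrl.get_obs(): the state, without advancing time (a new reading comes with each control period).
- ctrl.camera(name): name is "scene" or "top" or "wrist"; returns a dict with "img" (480x640x3 uint8, red, green, blue), "z_map" (480x640 float32, m along the optical axis (not along the pixel's ray), 0 where there is no reading), "fovy" (degrees; the focal length in pixels is half the picture's height over the tangent of half this angle, whatever the lens; pixels are square), "cx", "cy" (the principal point, pixels), "k1" (the pictures are not rectified: a ray, as slopes to the right and down, at radius r is drawn at 1 + k1 r^2 times it, then the intrinsics apply), "extrinsics" (4x4, takes a point from camera to world coordinates); the wrist camera has in their place "T_tool_cam" (4x4, takes a point from camera to tool coordinates, whose origin is the TCP and whose axes are the flange's). Camera axes: x right, y down, z forward; pixel columns grow to the right and rows downward; lengths in m; the calibration is good to about 2 mm. A picture is of the moment at which its call begins: read the wrist's pose just before it.
- ctrl.hand_in(): hands the job in; it is judged then, once.
The state is a dict: "time_s": time; "q": joint angles; "dq": joint speeds; "joint_efforts": joint torques, N m; "eef_pos": TCP position; "eef_rot": TCP orientation; "wrist_force": force on the tool from outside, world axes, zero at the start; "torque": the same for the moment, N m; "opening": opening from 0.0 (shut) to 1.0 (fully open); "grasp_force": force on a finger pad.
Only numpy, scipy, OpenCV 4.12 (cv2) and the standard library are available. Lean on these libraries where they do the work, as an engineer would, in place of code of your own. Each camera call takes 0.05 s, during which the arm holds its last target. There are 200 camera calls.

## Working session

There is one attempt and no reset: what is moved stays moved. The work goes in short steps, Python scripts to look and compute and a tool call to move; the robot and the scene stay as the last step left them, time stands still between calls to the robot, and variables do not carry over. Pictures are saved under pics/ and viewed, at most 11 in all, crops included, and the job is handed in when it is done.

Besides the shell and the picture viewer there is one more tool, called after "Emit:" as name(argument=value, ...) on one line, values as JSON. servo_tool: Moves the arm, as the interface text tells. Its arguments: {"type":"object","properties":{"series":{"type":"string"}},"required":["series"]}

```bash
mkdir -p pics; ls
cat > h.py <<'E'
import numpy as np, cv2
from bench import ctrl
from scipy.spatial.transform import Rotation as R
def Rq(q): return R.from_quat([q[1],q[2],q[3],q[0]])
def cam(n):
    o=ctrl.get_obs(); c=ctrl.camera(n)
    if n=="wrist":
        T=np.eye(4);T[:3,:3]=Rq(o["eef_rot"]).as_matrix();T[:3,3]=o["eef_pos"];c["E"]=T@np.array(c["T_tool_cam"])
    else: c["E"]=np.array(c["extrinsics"])
    c["f"]=240/np.tan(np.radians(c["fovy"])/2)
    return c
def rays(c,uv):
    K=np.array([[c["f"],0,c["cx"]],[0,c["f"],c["cy"]],[0,0,1.]])
    p=cv2.undistortPoints(np.float64(uv).reshape(-1,1,2),K,np.array([c["k1"],0,0,0.])).reshape(-1,2)
    return np.c_[p,np.ones(len(p))]
def plane(c,uv,z):
    d=rays(c,uv)@c["E"][:3,:3].T;o=c["E"][:3,3]
    return o+d*((z-o[2])/d[:,2])[:,None]
def depth(c,uv):
    uv=np.int32(np.round(np.float64(uv).reshape(-1,2)));z=c["z_map"][uv[:,1],uv[:,0]]
    return (rays(c,uv)*z[:,None])@c["E"][:3,:3].T+c["E"][:3,3]
def save(c,n): cv2.imwrite(f"pics/{n}.png",c["img"][:,:,::-1])
E
python3 - <<'E'
from h import *
import pickle
for n in("scene","top"):
    c=cam(n);save(c,n+"0");pickle.dump(c,open(n+".pkl","wb"));print(n,c["f"],c["k1"],c["E"].round(3).tolist())
o=ctrl.get_obs();print(o)
print(ctrl.camera("wrist")["T_tool_cam"])
E
```

```text
pics
scene 489.5667523462958 -0.003178437231092742 [[-0.622, 0.531, -0.576, 1.063], [0.783, 0.403, -0.474, 0.45], [-0.02, -0.746, -0.666, 0.789], [0.0, 0.0, 0.0, 1.0]]
top 534.7392362829584 -0.052574800016749544 [[0.008, -0.997, 0.08, 0.329], [-1.0, -0.008, 0.006, -0.047], [-0.005, -0.08, -0.997, 1.347], [0.0, 0.0, 0.0, 1.0]]
{'time_s': 0.1, 'q': array([-1.51131110e+00,  1.81458951e-01,  1.60787393e+00,  3.88563139e-05,
        1.35379688e+00, -2.06289711e-01]), 'dq': array([-0.00059651, -0.00103514, -0.00165598, -0.00108671,  0.00061054,
       -0.00148559]), 'joint_efforts': array([ 7.45339389e-05, -4.45881486e+01, -3.52238846e+01, -4.37012814e-04,
        4.11871006e-03, -1.84631830e-05]), 'eef_pos': array([ 0.15103483, -0.55435587,  0.25549506]), 'eef_rot': array([-7.65092706e-04,  9.91183709e-01,  1.32492504e-01,  7.52811196e-05]), 'wrist_force': array([-0.85585189,  0.10661236, -0.5191418 ]), 'torque': array([ 0.00412562,  0.00380924, -0.07151027]), 'grasp_force': 0.0, 'opening': 1.000433609960261}
[[-6.27268889e-04 -9.65617532e-01 -2.59966129e-01  6.53059287e-02]
 [ 9.99999651e-01 -7.49175714e-04  3.69850238e-04 -4.90677211e-04]
 [-5.51894184e-04 -2.59965806e-01  9.65617665e-01 -1.16531074e-01]
 [ 0.00000000e+00  0.00000000e+00  0.00000000e+00  1.00000000e+00]]
```

View pics/top0.png

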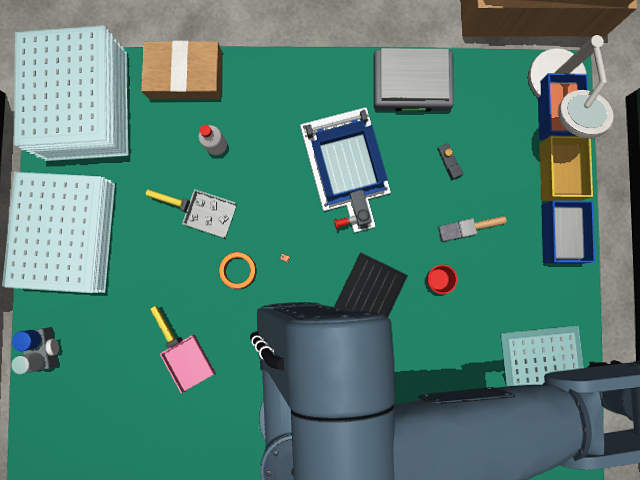

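View pics/scene0.png

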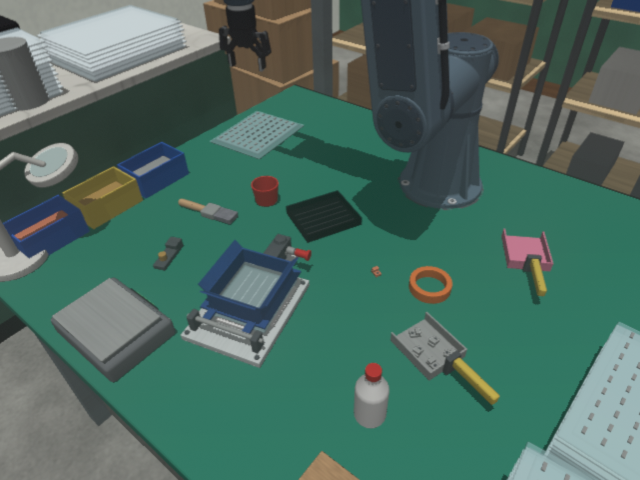

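Run:
```python
from h import *
import pickle
c=pickle.load(open("top.pkl","rb"));hsv=cv2.cvtColor(c["img"],cv2.COLOR_RGB2HSV)
def pts(m): 
    v,u=np.nonzero(m);return depth(c,np.c_[u,v])
box=lambda u0,v0,u1,v1:cv2.rectangle(np.zeros((480,640),np.uint8),(u0,v0),(u1,v1),1,-1)>0
def rect(P,n):
    r=cv2.minAreaRect(np.float32(P[:,:2]));print(n,len(P),np.round(r[0],4),np.round(r[1],4),round(r[2],2),"zmed",np.median(P[:,2]).round(4))
H,S,V=cv2.split(hsv)
y=(H>20)&(H<35)&(S>150)&(V>80)
P=pts(y&box(135,180,200,215));rect(P[P[:,2]>.03],"handle");
Q=P[P[:,2]>.044];rect(Q,"handle top")
P=pts(box(165,180,250,245)&~y);P=P[(P[:,2]>0.02)&(P[:,2]<.032)];rect(P,"pan walls")
P=pts(box(180,185,250,245)&~y&(S<80));P=P[(P[:,2]>0.0015)&(P[:,2]<.032)];rect(P,"pan all")
P=pts(box(290,90,400,240)&(S<80));B=P[(P[:,2]>.011)&(P[:,2]<.022)];rect(B,"bed")
P=pts(box(290,90,400,240)&(H>105)&(H<125)&(S>120));rect(P[P[:,2]>.085],"lips");rect(P,"blue all")
P=pts(box(325,205,362,235)&((H<6)|(H>174))&(S>150));print("knob",P.mean(0),P.max(0),P.min(0));rect(P,"knob")
P=pts(box(190,120,235,165)&((H<8)|(H>172))&(S>150));print("cap",P.mean(0))
```

```text
handle 225 [0.449  0.1699] [0.4954 0.0244] 64.0 zmed 0.0488
handle top 213 [0.449  0.1699] [0.4954 0.0244] 64.0 zmed 0.049
pan walls 212 [0.5059 0.2473] [0.1196 0.0923] 71.93 zmed 0.0251
pan all 1512 [0.5051 0.2473] [0.1201 0.0943] 72.13 zmed 0.0064
bed 2699 [ 0.6398 -0.1413] [0.3386 0.257 ] 15.77 zmed 0.0185
lips 1113 [ 0.5264 -0.1127] [0.3796 0.1678] 5.49 zmed 0.0931
blue all 2069 [ 0.5382 -0.1125] [0.403  0.1696] 5.49 zmed 0.0862
knob [ 0.47949448 -0.08687696  0.0506141 ] [ 0.48997285 -0.06997189  0.06287864] [ 0.46577355 -0.10424631  0.00091005]
knob 103 [ 0.4809 -0.0875] [0.0233 0.0316] 16.71 zmed 0.0525
cap [0.68224325 0.23219963 0.13522229]
```

Run:
```python
from h import *
import pickle
c=pickle.load(open("top.pkl","rb"));hsv=cv2.cvtColor(c["img"],cv2.COLOR_RGB2HSV)
def pts(m): 
    v,u=np.nonzero(m&(c["z_map"]>.5));return depth(c,np.c_[u,v])
box=lambda u0,v0,u1,v1:cv2.rectangle(np.zeros((480,640),np.uint8),(u0,v0),(u1,v1),1,-1)>0
def rect(P,n):
    r=cv2.minAreaRect(np.float32(P[:,:2]));print(n,len(P),np.round(r[0],4),np.round(r[1],4),round(r[2],2),"zmed",np.median(P[:,2]).round(4))
H,S,V=cv2.split(hsv)
y=(H>20)&(H<35)&(S>150)&(V>80)
P=pts(y&box(135,180,200,215));rect(P[(P[:,2]>.03)&(P[:,2]<.07)],"handle");
P=pts(box(290,90,400,240)&(V>170)&(S<40));B=P[(P[:,2]>.010)&(P[:,2]<.024)];rect(B,"bed")
P=pts(box(290,90,400,240)&(H>105)&(H<125)&(S>120));L=P[(P[:,2]>.06)&(P[:,2]<.11)];rect(L,"lips");
K=pts(box(325,205,362,235)&((H<6)|(H>174))&(S>150));K=K[K[:,2]>.035];rect(K,"knob")
# knob estimate by plane
m=(box(325,205,362,235)&((H<6)|(H>174))&(S>150)).astype(np.uint8)
v,u=np.nonzero(m);Q=plane(c,np.c_[u,v],.054);rect(Q,"knob plane")
for z0,z1 in((.085,.1),):
  L=P[(P[:,2]>z0)&(P[:,2]<z1)];rect(L,"lips %g"%z0)
# gauge for the jig: hinge-lip vs knob geometry at yaw candidates
for yaw in (14,15,15.8,16.5):
  a=np.radians(yaw);Rm=np.array([[np.cos(a),np.sin(a)],[-np.sin(a),np.cos(a)]])
  for n,X in(("bed",B),("lip",L),("knob",K)):
    Y=X[:,:2]@Rm.T;print(yaw,n,np.percentile(Y,[.5,99.5],axis=0).round(4).tolist())
```

```text
handle 223 [0.5378 0.3514] [0.0918 0.0153] 72.03 zmed 0.0488
bed 2874 [ 0.6122 -0.1069] [0.3016 0.1754] 15.53 zmed 0.0195
lips 1658 [ 0.6244 -0.1028] [0.1676 0.1499] 15.36 zmed 0.0892
knob 98 [ 0.4801 -0.0877] [0.0216 0.0316] 16.71 zmed 0.0527
knob plane 103 [ 0.4799 -0.0873] [0.0224 0.0331] 18.57 zmed 0.054
lips 0.085 1028 [ 0.6305 -0.1014] [0.1552 0.1498] 15.73 zmed 0.0925
14 bed [[0.4198, -0.338], [0.719, -0.1623]]
14 lip [[0.5093, -0.3256], [0.6645, -0.1759]]
14 knob [[0.4335, -0.2172], [0.4541, -0.1853]]
15 bed [[0.4154, -0.3473], [0.7137, -0.1739]]
15 lip [[0.5058, -0.3352], [0.6596, -0.1866]]
15 knob [[0.4302, -0.2249], [0.4506, -0.1931]]
15.8 bed [[0.4116, -0.3557], [0.7097, -0.1824]]
15.8 lip [[0.5022, -0.3432], [0.6558, -0.1944]]
15.8 knob [[0.4274, -0.231], [0.4479, -0.1993]]
16.5 bed [[0.4084, -0.3633], [0.7063, -0.1891]]
16.5 lip [[0.499, -0.3504], [0.6527, -0.2012]]
16.5 knob [[0.4249, -0.2363], [0.4454, -0.2047]]
```

```bash
cat >> h.py <<'E'
def Rdown(deg):  # tool z down, tool y at world heading deg
    a=np.radians(deg);y=np.array([np.cos(a),np.sin(a),0]);z=np.array([0,0,-1.]);return R.from_matrix(np.c_[np.cross(y,z),y,z])
def go(p,Rt):
    o=ctrl.get_obs();R0=Rq(o["eef_rot"])
    s=R0.inv().apply(np.array(p)-o["eef_pos"]);rv=(R0.inv()*Rt).as_rotvec(degrees=True)
    print("shift",s.round(4),"|%.3f|"%np.linalg.norm(s),"turn",rv.round(2))
E
python3 - <<'E'
from h import *
go([.35,-.10,.25],Rdown(-45)); go([.52,.35,.20],Rdown(-18))
E
```

```text
shift [ 0.3113 -0.3862  0.0062] |0.496| turn [ -0.07  -0.03 -29.77]
shift [ 0.5936 -0.7757  0.0567] |0.978| turn [-6.000e-02 -5.000e-02 -5.677e+01]
```

Emit:
servo_tool(series="-1 0.026 -0.032 0 0 0 -3; -1 0.052 -0.064 0 0 0 -6; -1 0.078 -0.096 0 0 0 -9; -1 0.104 -0.128 0 0 0 -12; -1 0.13 -0.16 0 0 0 -15; -1 0.156 -0.192 0 0 0 -18; -1 0.182 -0.224 0 0 0 -20; -1 0.208 -0.256 0 0 0 -22; -1 0.234 -0.288 0 0 0 -24; -1 0.26 -0.32 0 0 0 -26; -1 0.286 -0.353 0 0 0 -28; -1 0.312 -0.386 0 0 0 -30")

```text
time_s: 1.15
eef_pos: [0.3506, -0.0991, 0.2564]
eef_rot: [0.0, 0.923, 0.385, 0.0]
wrist_force: [0.7, -1.2, 0.7]
opening: 0.997
grasp_force: 0.0
```

Run:
```python
from h import *
print(ctrl.get_obs()["q"].round(2));go([.525,.34,.22],Rdown(-18))
```

```text
[-0.6  -0.34  2.09 -0.    1.39  0.18]
shift [ 0.4348 -0.185   0.0363] |0.474| turn [  0.06   0.   -26.71]
```

Emit:
servo_tool(series="-1 0.036 -0.015 0.003 0 0 -2.2; -1 0.072 -0.031 0.006 0 0 -4.4; -1 0.109 -0.046 0.009 0 0 -6.7; -1 0.145 -0.062 0.012 0 0 -8.9; -1 0.181 -0.077 0.015 0 0 -11.1; -1 0.217 -0.092 0.018 0 0 -13.3; -1 0.254 -0.108 0.021 0 0 -15.6; -1 0.29 -0.123 0.024 0 0 -17.8; -1 0.326 -0.139 0.027 0 0 -20; -1 0.362 -0.154 0.03 0 0 -22.3; -1 0.4 -0.17 0.033 0 0 -24.5; -1 0.435 -0.185 0.036 0 0 -26.7")

```text
time_s: 2.15
eef_pos: [0.5256, 0.3404, 0.2196]
eef_rot: [-0.0, 0.809, 0.588, -0.0]
wrist_force: [1.1, -0.3, 0.1]
opening: 1.0
grasp_force: 0.0
```

Run:
```python
from h import *
c=cam("wrist");save(c,"w1");print(ctrl.get_obs()["q"].round(2))
H,S,V=cv2.split(cv2.cvtColor(c["img"],cv2.COLOR_RGB2HSV))
v,u=np.nonzero((H>20)&(H<35)&(S>150)&(V>80)&(c["z_map"]>.05));P=depth(c,np.c_[u,v]);P=P[(P[:,2]>.03)&(P[:,2]<.06)]
r=cv2.minAreaRect(np.float32(P[:,:2]));print(r,np.median(P[:,2]),u.min(),u.max(),v.min(),v.max())
v,u=np.nonzero((S<80)&(c["z_map"]>.05));P=depth(c,np.c_[u,v]);P=P[(P[:,2]>.02)&(P[:,2]<.032)]
print(len(P),cv2.minAreaRect(np.float32(P[:,:2])))
```

```text
[0.39 0.33 1.5  0.   1.31 0.7 ]
((0.3745458722114563, 0.339895099401474), (0.3741805851459503, 0.08934688568115234), 4.389859199523926) 0.04615418853239939 0 338 154 347
4651 ((0.5432838797569275, 0.3053693473339081), (0.4653051495552063, 0.6186832189559937), 58.9921875)
```

View pics/w1.png

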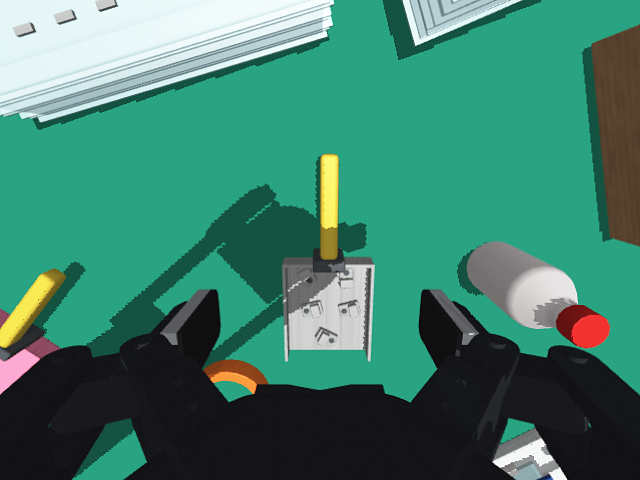

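Run:
```python
from h import *
c=cam("wrist")
H,S,V=cv2.split(cv2.cvtColor(c["img"],cv2.COLOR_RGB2HSV))
m=(H>20)&(H<35)&(S>150)&(V>80)&(c["z_map"]>.05);m[:,:280]=0;m[:,380:]=0
v,u=np.nonzero(m);P=depth(c,np.c_[u,v]);P=P[(P[:,2]>.04)&(P[:,2]<.06)]
r=cv2.minAreaRect(np.float32(P[:,:2]));print(r,np.median(P[:,2]))
L=depth(c,[[288,262],[370,262],[372,358],[287,358],[330,348],[330,265]]);print(L.round(4))
go([.535,.3376,.044],Rdown(-18))
```

```text
((0.5379630923271179, 0.35237592458724976), (0.09322085976600647, 0.015443150885403156), 72.32357788085938) 0.046465354389191305
[[ 4.796e-01  3.090e-01 -1.000e-04]
 [ 5.625e-01  2.818e-01 -2.100e-03]
 [ 5.335e-01  1.693e-01 -6.000e-04]
 [ 4.477e-01  2.137e-01  2.300e-02]
 [ 4.929e-01  2.026e-01  9.200e-03]
 [ 5.245e-01  3.081e-01  4.580e-02]]
shift [-0.0016  0.0108  0.1739] |0.174| turn [-0.12  0.    0.22]
```

Emit:
servo_tool(series="-1 0.001 0.0085 0.03 0 0 0; -1 0.001 0.0085 0.065 0 0 0; -1 0.001 0.0085 0.1 0 0 0; -1 0.001 0.0085 0.135 0 0 0; -1 0.001 0.0085 0.165 0 0 0; -1 0.001 0.0085 0.177 0 0 0; 1 0.001 0.0085 0.177 0 0 0; 1 0.001 0.0085 0.177 0 0 0; 1 0.001 0.0085 0.177 0 0 0; 1 0.001 0.0085 0.177 0 0 0; 1 0.001 0.0085 0.177 0 0 0; 1 0.001 0.0085 0.177 0 0 0")

```text
time_s: 3.25
eef_pos: [0.5348, 0.3369, 0.0451]
eef_rot: [0.0, 0.809, 0.587, 0.001]
wrist_force: [0.0, -0.7, 6.8]
opening: 0.174
grasp_force: 59.8
```

Emit:
servo_tool(series="1 0 0 -0.004 0 0 0; 1 0 0 -0.01 0 0 0; 1 0 0 -0.02 0 -1 0; 1 0 0 -0.035 0 -2 0; 1 0 0 -0.05 0 -3 0; 1 0 0 -0.067 0 -4 0; 1 0 0 -0.085 0 -5 0; 1 0 0 -0.103 0 -6 0; 1 0 0 -0.12 0 -6 0; 1 0 0 -0.135 0 -6 0; 1 0 0 -0.145 0 -6 0; 1 0 0 -0.15 0 -6 0")

```text
time_s: 4.25
eef_pos: [0.5343, 0.3367, 0.1951]
eef_rot: [0.031, 0.808, 0.586, -0.041]
wrist_force: [-0.0, 0.6, -3.6]
opening: 0.179
grasp_force: 58.6
```

```bash
cat >> h.py <<'E'
h=np.array([.2672,-.9636,0]);Z=np.array([0,0,1.])
def Rpour(th,head=15.5): return Rdown(head)*R.from_rotvec([0,th,0],degrees=True)
def pour(th,lip):  # TCP for a tilt with the scoop lip held at a point
    R0=Rpour(th);z=R0.as_matrix()[:,2];sx=-R0.as_matrix()[:,0]
    return np.array(lip)-.155*sx-.035*z-.006*z  # scoop z = -tool z
E
sed -i 's/-.035\*z-.006\*z/-.035*z-.006*z/' h.py
python3 - <<'E'
from h import *
o=ctrl.get_obs();print(o["eef_pos"].round(3),o["wrist_force"].round(2),o["opening"],o["q"].round(2))
lip=[.6161,-.0799,.125]
for t in(-6,0,50): print(t,pour(t,lip).round(4))
p=pour(-6,[.6161,-.0799,.16]);go(p,Rpour(-6))
E
```

```text
[0.534 0.337 0.195] [-0.01  0.58 -3.64] 0.17911661308646523 [ 0.41  0.41  1.45 -0.08  1.35  0.75]
-6 [0.5738 0.0728 0.1496]
0 [0.5747 0.0695 0.166 ]
50 [ 0.5979 -0.0142  0.2701]
shift [-0.2363  0.1194  0.0352] |0.267| turn [ -3.4   -0.06 -33.4 ]
```

Emit:
servo_tool(series="1 -0.004 0.002 0.001 0 0 -0.6; 1 -0.015 0.008 0.002 -0.2 0 -2.1; 1 -0.032 0.016 0.005 -0.5 0 -4.5; 1 -0.054 0.027 0.008 -0.8 0 -7.6; 1 -0.08 0.04 0.012 -1.1 0 -11.2; 1 -0.107 0.054 0.016 -1.5 0 -15.1; 1 -0.134 0.068 0.02 -1.9 0 -19; 1 -0.162 0.082 0.024 -2.3 0 -22.9; 1 -0.188 0.095 0.028 -2.7 0 -26.5; 1 -0.21 0.106 0.031 -3 0 -29.7; 1 -0.227 0.115 0.034 -3.3 0 -32; 1 -0.236 0.119 0.035 -3.4 0 -33.4")

```text
time_s: 5.25
eef_pos: [0.572, 0.0699, 0.1814]
eef_rot: [0.04, 0.604, 0.795, -0.033]
wrist_force: [0.5, 0.6, -3.7]
opening: 0.179
grasp_force: 58.5
```

Run:
```python
from h import *
o=ctrl.get_obs();print(o["eef_pos"].round(3),o["wrist_force"].round(2),o["opening"],o["q"].round(2))
c=cam("scene");save(cam("top"),"t2")
cv2.imwrite("pics/m2.png",np.vstack([cv2.resize(c["img"][150:400,120:520],(800,500))])[:,:,::-1])
lip=[.6161,-.0799,.125]
for t in(-2,4,10,16,22,28,34): print(t);go(pour(t,lip),Rpour(t))
```

```text
[0.572 0.07  0.181] [ 0.53  0.64 -3.73] 0.1786449143876775 [-0.03  0.26  1.68 -0.11  1.18 -0.26]
-2
shift [0.0016 0.0023 0.021 ] |0.021| turn [-0.28  3.93 -0.12]
4
shift [-0.0046  0.0022  0.0054] |0.007| turn [-0.28  9.93 -0.14]
10
shift [-0.0124  0.0022 -0.0094] |0.016| turn [-0.27 15.93 -0.15]
16
shift [-0.0218  0.0021 -0.0234] |0.032| turn [-0.26 21.93 -0.17]
22
shift [-0.0325  0.0021 -0.0363] |0.049| turn [-0.26 27.93 -0.18]
28
shift [-0.0445  0.002  -0.048 ] |0.065| turn [-0.25 33.93 -0.19]
34
shift [-0.0577  0.002  -0.0584] |0.082| turn [-0.24 39.93 -0.21]
```

View pics/m2.png

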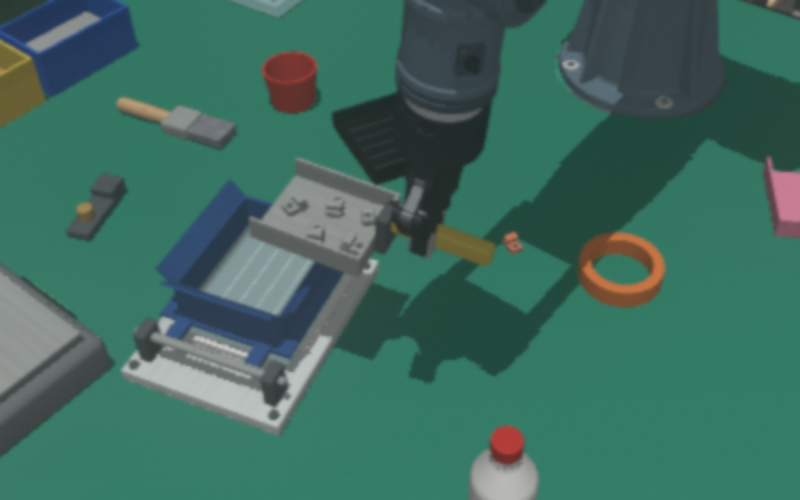

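Emit:
servo_tool(series="1 0.001 0.002 0.012 0 2 0; 1 0.0015 0.002 0.021 0 4 0; 1 -0.0015 0.002 0.013 0 7 0; 1 -0.0046 0.002 0.0054 0 10 0; 1 -0.0085 0.002 -0.002 0 13 0; 1 -0.0124 0.002 -0.0094 0 16 0; 1 -0.017 0.002 -0.0164 0 19 0; 1 -0.0218 0.002 -0.0234 0 22 0; 1 -0.027 0.002 -0.03 0 25 0; 1 -0.0325 0.002 -0.0363 0 28 0; 1 -0.0385 0.002 -0.042 0 31 0; 1 -0.0445 0.002 -0.048 0 34 0")

```text
time_s: 6.35
eef_pos: [0.5851, 0.0362, 0.2351]
eef_rot: [-0.195, 0.587, 0.772, 0.146]
wrist_force: [0.1, 0.3, -3.5]
opening: 0.177
grasp_force: 58.9
```

Run:
```python
from h import *
o=ctrl.get_obs();print(o["eef_pos"].round(3),o["wrist_force"].round(2),o["opening"],o["q"].round(2))
lip=[.6161,-.0799,.125]
for t in(34,40,46,52): print(t);go(pour(t,lip),Rpour(t))
```

```text
[0.585 0.036 0.235] [ 0.07  0.33 -3.52] 0.17715264868152836 [-0.34  0.35  1.51  0.39  1.58 -0.67]
34
shift [-0.0079 -0.0012 -0.0162] |0.018| turn [-0.19  5.8  -0.07]
40
shift [-0.0146 -0.0013 -0.0315] |0.035| turn [-0.18 11.8  -0.08]
46
shift [-0.0229 -0.0013 -0.0461] |0.052| turn [-0.18 17.8  -0.09]
52
shift [-0.0327 -0.0013 -0.0598] |0.068| turn [-0.18 23.8  -0.1 ]
```

Emit:
servo_tool(series="1 -0.004 -0.001 -0.008 0 3 0; 1 -0.008 -0.001 -0.016 0 6 0; 1 -0.011 -0.001 -0.024 0 9 0; 1 -0.0146 -0.001 -0.0315 0 12 0; 1 -0.019 -0.001 -0.039 0 15 0; 1 -0.023 -0.001 -0.046 0 18 0; 1 -0.028 -0.001 -0.053 0 21 0; 1 -0.033 -0.001 -0.06 0 24 0; 1 -0.033 -0.001 -0.06 0 24 0; 1 -0.033 -0.001 -0.06 0 24 0; 1 -0.033 -0.001 -0.06 0 24 0; 1 -0.033 -0.001 -0.06 0 24 0")

```text
time_s: 7.35
eef_pos: [0.5999, -0.0188, 0.2731]
eef_rot: [-0.349, 0.544, 0.716, 0.264]
wrist_force: [-0.3, 0.6, -3.2]
opening: 0.171
grasp_force: 59.2
```

Run:
```python
from h import *
o=ctrl.get_obs();print(o["eef_pos"].round(3),o["wrist_force"].round(2),o["opening"],o["q"].round(2))
c=cam("scene")
cv2.imwrite("pics/m3.png",cv2.resize(c["img"][170:370,160:400],(720,600),interpolation=cv2.INTER_CUBIC)[:,:,::-1])
```

```text
[ 0.6   -0.019  0.273] [-0.26  0.56 -3.21] 0.17065614785029926 [-0.52  0.55  1.32  0.63  1.93 -0.77]
```

View pics/m3.png

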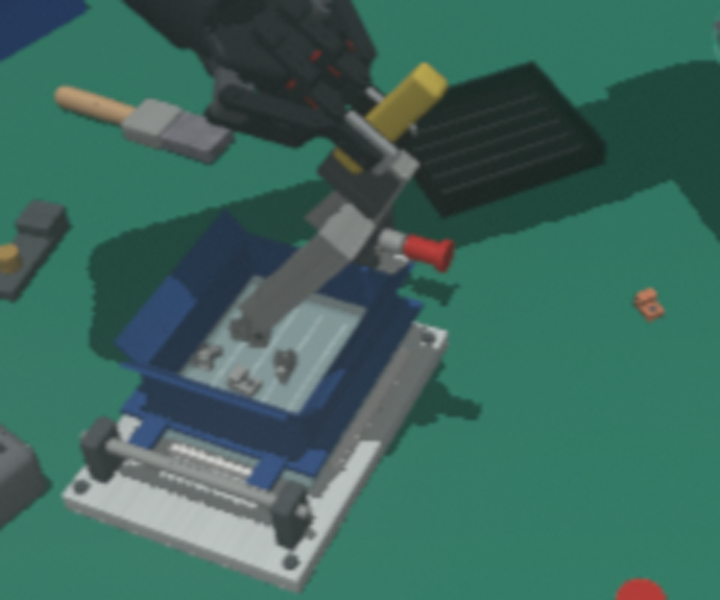

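Run:
```python
from h import *
c=cam("wrist");save(c,"w4")
```

```text
(no output)
```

View pics/w4.png

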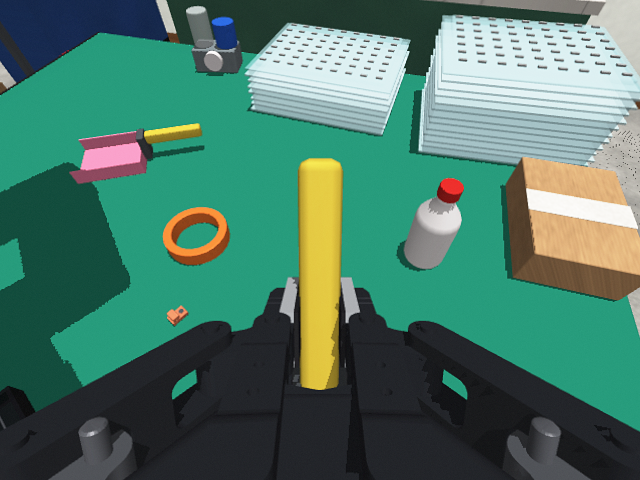

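Emit:
servo_tool(series="1 0.014 0 0.004 0 0 0; 1 0.032 0 0.012 0 0 0; 1 0.052 0 0.02 0 0 0; 1 0.072 0 0.028 0 0 0; 1 0.092 0 0.036 0 0 0; 1 0.108 0 0.044 0 0 0; 1 0.108 0 0.044 0 0 0")

```text
time_s: 8.03
eef_pos: [0.5722, 0.0811, 0.334]
eef_rot: [-0.349, 0.542, 0.717, 0.265]
wrist_force: [0.3, -0.2, -2.4]
opening: 0.177
grasp_force: 59.2
```

Run:
```python
from h import *
o=ctrl.get_obs();print(o["eef_pos"].round(3),o["wrist_force"].round(2),o["opening"],o["q"].round(2))
c=cam("scene");t=cam("top")
a=cv2.resize(c["img"][190:340,160:360],(800,600),interpolation=cv2.INTER_CUBIC)
b=cv2.resize(t["img"][100:220,290:410],(400,400),interpolation=cv2.INTER_CUBIC)
a=cv2.resize(a,(400,300));a=np.vstack([a,np.zeros((100,400,3),np.uint8)])
cv2.imwrite("pics/m5.png",np.hstack([a,b])[:,:,::-1])
```

```text
[0.572 0.081 0.334] [ 0.26 -0.22 -2.41] 0.17674150003158753 [-0.4   0.37  1.44  0.71  1.91 -0.64]
```

View pics/m5.png

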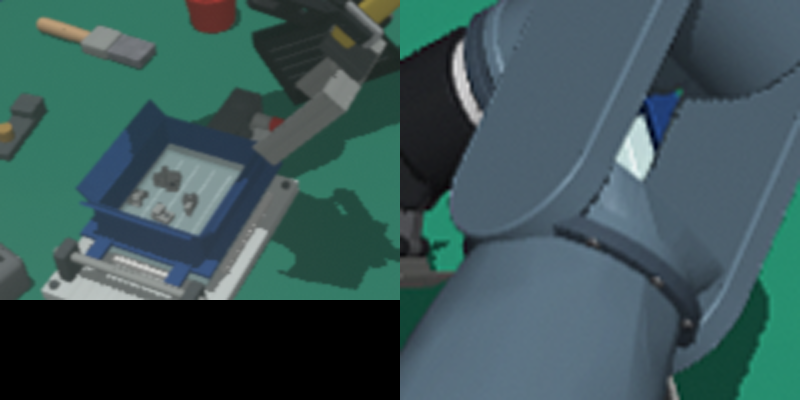

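Run:
```python
from h import *
go([.5345,.336,.19],Rdown(-18))
```

```text
shift [0.0474 0.0325 0.2907] |0.296| turn [-15.26 -50.4   31.21]
```

Emit:
servo_tool(series="1 0.003 0.002 0.016 -1.3 -4.2 2.6; 1 0.007 0.005 0.042 -2.5 -8.4 5.2; 1 0.012 0.008 0.071 -3.8 -12.6 7.8; 1 0.016 0.011 0.1 -5.1 -16.8 10.4; 1 0.021 0.014 0.129 -6.4 -21 13; 1 0.026 0.018 0.158 -7.6 -25.2 15.6; 1 0.03 0.021 0.187 -8.9 -29.4 18.2; 1 0.035 0.024 0.213 -10.2 -33.6 20.8; 1 0.039 0.027 0.238 -11.4 -37.8 23.4; 1 0.042 0.029 0.26 -12.7 -42 26; 1 0.045 0.031 0.278 -14 -46.2 28.6; 1 0.047 0.0325 0.291 -15.3 -50.4 31.2")

```text
time_s: 9.13
eef_pos: [0.5342, 0.3361, 0.1877]
eef_rot: [0.001, 0.81, 0.586, -0.001]
wrist_force: [-0.1, 0.0, -1.4]
opening: 0.174
grasp_force: 59.0
```

Run:
```python
from h import *
o=ctrl.get_obs();print(o["wrist_force"].round(2))
go([.5345,.336,.048],Rdown(-18))
t=cam("top");print(t["z_map"].shape)
cv2.imwrite("pics/m6.png",np.hstack([cv2.resize(t["img"][100:220,290:410],(400,400),interpolation=cv2.INTER_CUBIC),cv2.resize(t["img"][150:270,150:270],(400,400),interpolation=cv2.INTER_CUBIC)])[:,:,::-1])
```

```text
[-0.1   0.03 -1.38]
shift [0.0004 0.0005 0.1397] |0.140| turn [-0.04  0.17 -0.23]
(480, 640)
```

View pics/m6.png

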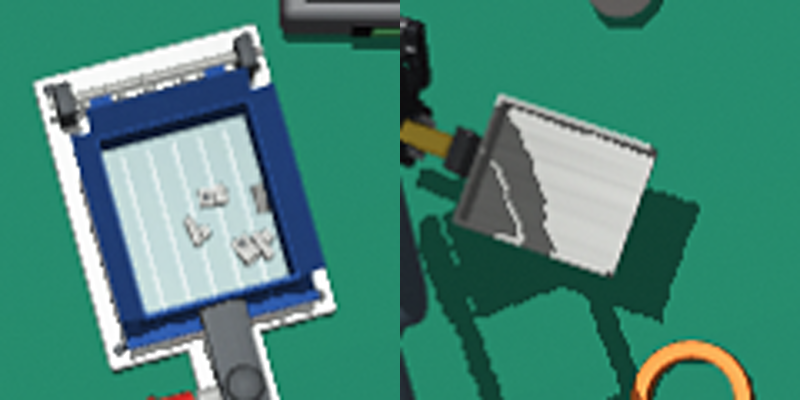

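Emit:
servo_tool(series="1 0 0 0.012 0 0 0; 1 0 0 0.035 0 0 0; 1 0 0 0.06 0 0 0; 1 0 0 0.085 0 0 0; 1 0 0 0.108 0 0 0; 1 0 0 0.124 0 0 0; 1 0 0 0.134 0 0 0; 1 0 0 0.139 0 0 0; 1 0 0 0.14 0 0 0; 1 0 0 0.14 0 0 0")

```text
time_s: 10.02
eef_pos: [0.5356, 0.3348, 0.0494]
eef_rot: [-0.001, 0.81, 0.587, 0.0]
wrist_force: [0.6, -0.6, -1.8]
opening: 0.178
grasp_force: 59.0
```

Emit:
servo_tool(series="1 0 0 0.0015 0 0 0; 1 0 0 0.003 0 0 0; 1 0 0 0.004 0 0 0; 1 0 0 0.004 0 0 0")

```text
time_s: 10.35
eef_pos: [0.5352, 0.3354, 0.0455]
eef_rot: [-0.0, 0.809, 0.587, 0.0]
wrist_force: [0.0, 0.1, -0.6]
opening: 0.175
grasp_force: 59.1
```

Touching down (load vanishing); one more millimetre, then release and rise.

Emit:
servo_tool(series="1 0 0 0.001 0 0 0; 1 0 0 0.001 0 0 0; 0.2 0 0 0.001 0 0 0; -0.3 0 0 0.001 0 0 0; -0.3 0 0 0.001 0 0 0; -0.3 0 0 0.001 0 0 0; -0.3 0 0 -0.01 0 0 0; -0.3 0 0 -0.04 0 0 0; -0.3 0 0 -0.08 0 0 0; -0.3 0 0 -0.12 0 0 0; -0.3 0 0 -0.16 0 0 0; -0.3 0 0 -0.2 0 0 0")

```text
time_s: 11.35
eef_pos: [0.5348, 0.3349, 0.2478]
eef_rot: [-0.001, 0.81, 0.587, 0.0]
wrist_force: [0.5, -0.9, -0.4]
opening: 0.649
grasp_force: 0.0
```

Run:
```python
from h import *
print(ctrl.get_obs()["q"].round(2))
c=cam("wrist")
H,S,V=cv2.split(cv2.cvtColor(c["img"],cv2.COLOR_RGB2HSV))
m=(H>20)&(H<35)&(S>150)&(V>80)&(c["z_map"]>.05);m[:,:250]=0;m[:,410:]=0
v,u=np.nonzero(m);P=depth(c,np.c_[u,v]);P=P[(P[:,2]>.03)&(P[:,2]<.08)]
print(cv2.minAreaRect(np.float32(P[:,:2])),np.median(P[:,2]))
go([.47,-.06,.22],Rdown(15.5)*R.from_rotvec([-15,0,0],degrees=True))
print((Rdown(15.5)*R.from_rotvec([-15,0,0],degrees=True)).as_matrix()[:,2])
```

```text
[0.37 0.31 1.47 0.   1.36 0.69]
((0.5397681593894958, 0.3502807319164276), (0.09327021986246109, 0.015158994123339653), 71.55620574951172) 0.046432523046426505
shift [-0.3987  0.0575  0.0347] |0.404| turn [-13.82   4.01 -33.43]
[ 0.24940591  0.06916638 -0.96592583]
```

Run:
```python
from h import *
go([.444,-.0996,.20],Rdown(15.5)*R.from_rotvec([-15,0,0],degrees=True))
```

```text
shift [-0.4446  0.0449  0.0541] |0.450| turn [-13.82   4.01 -33.43]
```

Emit:
servo_tool(series="-0.3 -0.03 0.003 0.002 -1 0.3 -2.5; -0.3 -0.068 0.007 0.006 -2.3 0.6 -5.5; -0.3 -0.107 0.011 0.011 -3.5 0.9 -8.5; -0.3 -0.147 0.015 0.016 -4.7 1.3 -11.5; -0.3 -0.187 0.019 0.021 -6 1.7 -14.5; -0.3 -0.227 0.023 0.026 -7.2 2 -17.5; -0.3 -0.267 0.027 0.031 -8.4 2.4 -20.5; -0.1 -0.307 0.031 0.036 -9.6 2.8 -23.4; 0.1 -0.346 0.035 0.041 -10.8 3.1 -26.2; 0.1 -0.384 0.039 0.046 -12 3.5 -29; 0.1 -0.418 0.042 0.05 -13 3.8 -31.4; 0.1 -0.445 0.045 0.054 -13.8 4 -33.4")

```text
time_s: 12.4
eef_pos: [0.4389, -0.1042, 0.1912]
eef_rot: [0.077, 0.6, 0.79, 0.098]
wrist_force: [0.9, -0.0, 0.5]
opening: 0.447
grasp_force: 0.0
```

Run:
```python
from h import *
o=ctrl.get_obs();print(o["q"].round(2),o["eef_pos"].round(4))
c=cam("wrist");save(c,"w7")
H,S,V=cv2.split(cv2.cvtColor(c["img"],cv2.COLOR_RGB2HSV))
m=((H<6)|(H>174))&(S>150)&(V>60)
n,l,st,ce=cv2.connectedComponentsWithStats(m.astype(np.uint8));print([(s.tolist(),k.round(0).tolist()) for s,k in zip(st[1:],ce[1:]) if s[4]>150])
v,u=np.nonzero(m&(c["z_map"]>.05));P=depth(c,np.c_[u,v])
J=np.array([[.9636,.2672],[-.2672,.9636]]);P=P[(P[:,2]>.02)&(P[:,2]<.08)&(np.hypot(P[:,0]-.48,P[:,1]+.09)<.05)]
Y=(P[:,:2]-[.618,-.1053])@J.T
print(len(P),np.percentile(Y,[1,50,99],axis=0).round(4).tolist(),np.percentile(P[:,2],[5,50,98]))
```

```text
[-0.63 -0.18  2.12  0.22  1.05 -1.  ] [ 0.4389 -0.1042  0.1912]
[([313, 204, 29, 43, 940], [327.0, 223.0])]
932 [[-0.1405, 0.0383], [-0.1311, 0.0571], [-0.1199, 0.0702]] [0.04346744 0.05186115 0.0563967 ]
```

View pics/w7.png

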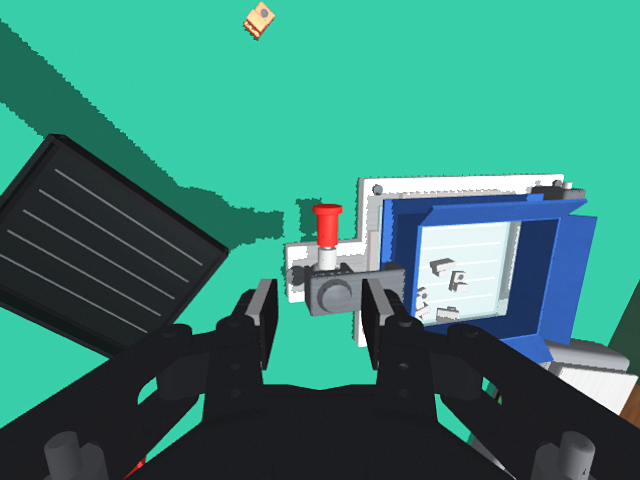

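Run:
```python
from h import *
o=ctrl.get_obs();print(o["q"].round(3),o["dq"].round(3),o["eef_pos"].round(4))
RT=Rdown(15.5)*R.from_rotvec([-15,0,0],degrees=True)
go([.4801-.2494*.05,-.0906-.0692*.05,.045+.9659*.05],RT)
```

```text
[-0.636 -0.173  2.123  0.221  1.044 -1.004] [ 0.111 -0.005 -0.014 -0.033  0.02   0.3  ] [ 0.4383 -0.1078  0.1906]
shift [0.006  0.0071 0.1021] |0.103| turn [-0.8   0.33  0.07]
```

Emit:
servo_tool(series="0.3 0 0 0 0 0 0; 0.3 0 0 0 0 0 0; 0.3 0 0 0 0 0 0; 0.3 0 0 0 0 0 0")

```text
time_s: 12.78
eef_pos: [0.44, -0.1006, 0.1909]
eef_rot: [0.075, 0.6, 0.79, 0.098]
wrist_force: [0.2, 0.1, 0.2]
opening: 0.351
grasp_force: 0.0
```

Run:
```python
from h import *
o=ctrl.get_obs();print(o["q"].round(3),o["dq"].round(3),o["eef_pos"].round(4))
RT=Rdown(15.5)*R.from_rotvec([-15,0,0],degrees=True)
for d in(.05,.005):go([.4801-.2494*d,-.0906-.0692*d,.045+.9659*d],RT)
```

```text
[-0.619 -0.173  2.122  0.221  1.045 -0.988] [ 0.005  0.001  0.    -0.    -0.001 -0.005] [ 0.44   -0.1006  0.1909]
shift [-0.001   0.0037  0.1016] |0.102| turn [-0.84  0.07  0.09]
shift [-0.0009  0.0043  0.1466] |0.147| turn [-0.84  0.07  0.09]
```

Emit:
servo_tool(series="0.3 -0.001 0.004 0.02 0 0 0; 0.3 -0.001 0.004 0.05 0 0 0; 0.3 -0.001 0.004 0.08 0 0 0; 0.3 -0.001 0.004 0.1 0 0 0; 0.3 -0.001 0.004 0.115 0 0 0; 0.3 -0.001 0.004 0.128 0 0 0; 0.3 -0.001 0.004 0.138 0 0 0; 0.3 -0.001 0.004 0.145 0 0 0; 0.3 -0.001 0.004 0.147 0 0 0; 0.3 -0.001 0.004 0.147 0 0 0; 0.3 -0.001 0.004 0.147 0 0 0")

```text
time_s: 13.7
eef_pos: [0.4787, -0.0921, 0.0495]
eef_rot: [0.075, 0.6, 0.79, 0.098]
wrist_force: [-0.3, 0.1, -0.0]
opening: 0.352
grasp_force: 0.0
```

Run:
```python
from h import *
RT=Rdown(15.5)*R.from_rotvec([-15,0,0],degrees=True)
for d in(.005,):go([.4801-.2494*d,-.0906-.0692*d,.045+.9659*d],RT)
c=cam("wrist");cv2.imwrite("pics/w8.png",c["img"][:,:,::-1])
```

```text
shift [ 0.0011  0.0005 -0.0002] |0.001| turn [-0.83  0.1   0.04]
```

View pics/w8.png

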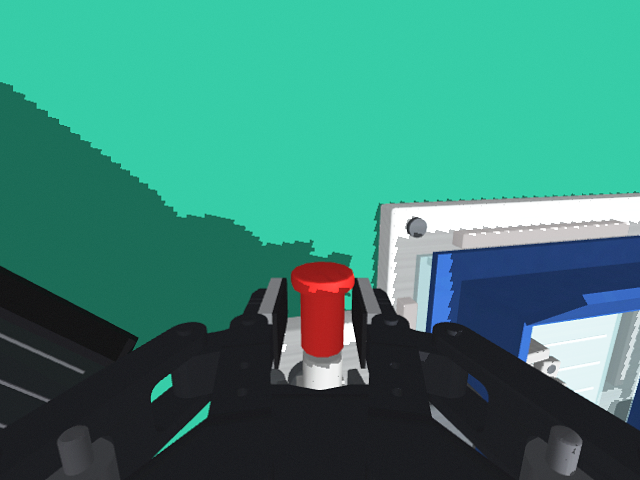

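Emit:
servo_tool(series="1 0.001 0 0 0 0 0; 1 0.001 0 0 0 0 0; 1 0.001 0 0 0 0 0; 1 0.001 0 0 0 0 0; 1 0.001 0 0 0 0 0; 1 0.005 0 0 0 0 0; 1 0.01 0 0 0 0 0; 1 0.0145 0 0 0 0 0; 1 0.018 0 0 0 0 0; 1 0.018 0 0 0 0 0; 1 0.018 0 0 0 0 0")

```text
time_s: 14.67
eef_pos: [0.4756, -0.0775, 0.0506]
eef_rot: [0.079, 0.601, 0.789, 0.097]
wrist_force: [3.4, -8.6, -3.6]
opening: 0.192
grasp_force: 58.6
```

Run:
```python
from h import *
o=ctrl.get_obs();J=np.array([[.9636,.2672],[-.2672,.9636]])
print("jig",J@(o["eef_pos"][:2]-[.618,-.1053]),o["eef_pos"][2],"F jig",J@o["wrist_force"][:2],o["wrist_force"][2],o["opening"],o["grasp_force"])
c=cam("wrist");o=c
H,S,V=cv2.split(cv2.cvtColor(c["img"],cv2.COLOR_RGB2HSV))
m=((H<6)|(H>174))&(S>150)&(V>60);m[:200]=0
n,l,st,ce=cv2.connectedComponentsWithStats(m.astype(np.uint8));print([s.tolist() for s in st[1:] if s[4]>150])
c=cv2.imread("pics/w8.png")
```

```text
jig [-0.12978471  0.06484393] 0.05059779667090886 F jig [ 1.0140589  -9.17585815] -3.6319011438695536 0.1915556963359284 58.602885603904724
[[288, 263, 63, 94, 4207]]
```

Emit:
servo_tool(series="1 0.0015 0 0 0 0 0; 1 0.003 0 0 0 0 0; 1 0.003 0 0 0 0 0; 1 0.003 0 0 0 0 0")

```text
time_s: 15.05
eef_pos: [0.4749, -0.0749, 0.0506]
eef_rot: [0.079, 0.601, 0.789, 0.097]
wrist_force: [4.0, -9.9, -3.0]
opening: 0.192
grasp_force: 58.6
```

```bash
cat >> h.py <<'E'
hinge=np.array([.618+.115*.9636,-.1053+.115*.2672,.045]);jy=np.array([-.2672,.9636,0])
def arc(d):
    o=ctrl.get_obs();R0=Rq(o["eef_rot"]);T=R.from_rotvec(jy*d,degrees=True)
    p=hinge+T.apply(o["eef_pos"]-hinge);print(d,R0.inv().apply(p-o["eef_pos"]).round(4),(R0.inv()*T*R0).as_rotvec(degrees=True).round(1))
E
python3 - <<'E'
from h import *
for d in(1,2,4,6,8):arc(d)
E
```

```text
1 [-0.      0.0012 -0.0041] [ 1. -0. -0.]
2 [-0.0001  0.0025 -0.0082] [ 2. -0. -0.]
4 [-0.0001  0.0052 -0.0163] [ 4. -0. -0.]
6 [-0.0002  0.0082 -0.0243] [ 6.  -0.  -0.1]
8 [-0.0003  0.0115 -0.0322] [ 8.  -0.  -0.1]
```

Emit:
servo_tool(series="1 0 0.0012 -0.0041 1 0 0; 1 0 0.0025 -0.0082 2 0 0; 1 0 0.0052 -0.0163 4 0 0; 1 0 0.0082 -0.0243 6 0 0; 1 0 0.0115 -0.0322 8 0 0; 1 0 0.0115 -0.0322 8 0 0; 1 0 0.0115 -0.0322 8 0 0")

```text
time_s: 15.63
eef_pos: [0.4779, -0.0737, 0.0848]
eef_rot: [0.036, 0.605, 0.795, 0.041]
wrist_force: [3.3, -10.3, -2.3]
opening: 0.188
grasp_force: 59.2
```

Run:
```python
from h import *
o=ctrl.get_obs();print(o["q"].round(2))
for d in(3,6,9,12,15,18,21,24,27,29):arc(d)
c=cam("scene");
H,S,V=cv2.split(cv2.cvtColor(c["img"],cv2.COLOR_RGB2HSV))
m=(H>105)&(H<125)&(S>120)&(c["z_map"]>.3);m[:190]=0;m[:,:170]=0
v,u=np.nonzero(m);P=depth(c,np.c_[u,v]);P=P[P[:,2]<.3]
J=np.array([[.9636,.2672],[-.2672,.9636]]);X=(P[:,:2]-[.618,-.1053])@J.T
k=(np.abs(X)<.16).all(1);print(k.sum(),np.percentile(P[k][:,2],[50,90,99]).round(3))
```

```text
[-0.44  0.16  2.03  0.09  0.86 -0.76]
3 [-0.0001  0.0038 -0.0122] [ 3.  0. -0.]
6 [-0.0002  0.0082 -0.0243] [ 6.  0. -0.]
9 [-0.0003  0.0132 -0.0361] [ 9.   0.  -0.1]
12 [-0.0004  0.0189 -0.0476] [12.   0.  -0.1]
15 [-0.0005  0.0251 -0.0588] [15.   0.  -0.1]
18 [-0.0005  0.032  -0.0696] [18.   0.  -0.1]
21 [-0.0006  0.0394 -0.0801] [21.   0.  -0.2]
24 [-0.0007  0.0473 -0.0902] [24.   0.  -0.2]
27 [-0.0008  0.0557 -0.0998] [27.   0.  -0.2]
29 [-0.0008  0.0616 -0.106 ] [29.   0.  -0.2]
1764 [0.101 0.113 0.119]
```

Emit:
servo_tool(series="1 0 0.0018 -0.006 1.5 0 0; 1 0 0.0038 -0.0122 3 0 0; 1 0 0.0082 -0.0243 6 0 0; 1 0 0.0132 -0.0361 9 0 0; 1 0 0.0189 -0.0476 12 0 0; 1 0 0.0251 -0.0588 15 0 0; 1 0 0.032 -0.0696 18 0 0; 1 -0.001 0.0394 -0.0801 21 0 0; 1 -0.001 0.0473 -0.0902 24 0 0; 1 -0.001 0.0557 -0.0998 27 0 0; 1 -0.001 0.0616 -0.106 29 0 0; 1 -0.001 0.0616 -0.106 29 0 0")

```text
time_s: 16.68
eef_pos: [0.5261, -0.0613, 0.1969]
eef_rot: [-0.117, 0.594, 0.779, -0.16]
wrist_force: [-0.9, -11.1, 0.9]
opening: 0.191
grasp_force: 59.7
```

Emit:
servo_tool(series="1 0 0 0 0 0 0; 1 0 0 0 0 0 0; 1 0 0 0 0 0 0; 1 0 0 0 0 0 0")

```text
time_s: 17.02
eef_pos: [0.5249, -0.0614, 0.1956]
eef_rot: [-0.117, 0.594, 0.78, -0.159]
wrist_force: [3.0, -10.0, -2.1]
opening: 0.188
grasp_force: 59.6
```

Run:
```python
from h import *
o=ctrl.get_obs();G=o["eef_pos"]+.006*Rq(o["eef_rot"]).as_matrix()[:,2]
print(o["q"].round(2),"angle",np.arcsin((G[2]-.045)/.243),np.linalg.norm((G-hinge)-jy*((G-hinge)@jy)),o["wrist_force"],o["torque"])
c=cam("scene");cv2.imwrite("pics/m9.png",cv2.resize(c["img"][130:380,150:483],(800,600))[:,:,::-1])
```

```text
[-0.23  0.39  1.52 -0.19  1.58 -0.47] angle 0.6396821441553331 0.24323291003529598 [  3.01635141 -10.01357965  -2.11357449] [-1.21368831 -0.7430927   0.59061484]
```

View pics/m9.png

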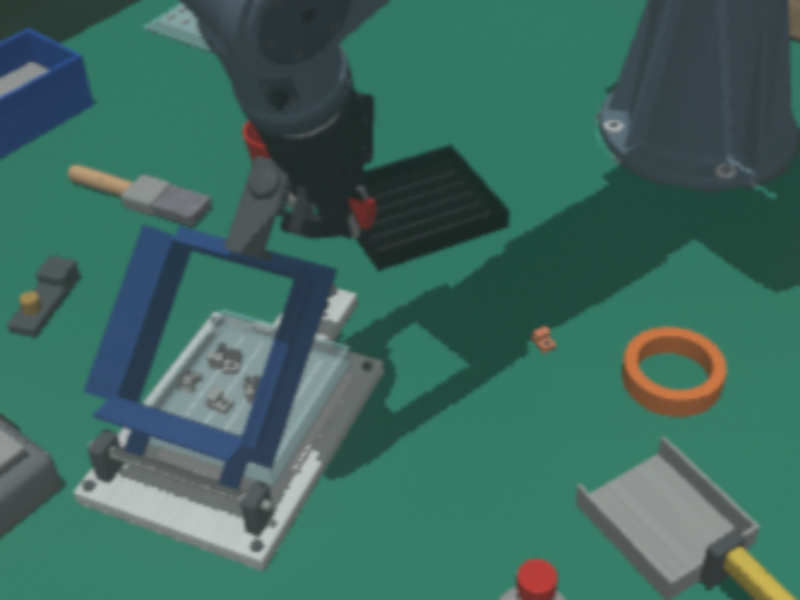

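The frame is up at 0.64 rad (about 14.5 cm at the nose). It is held steady, the terminals are in the tray and the empty scoop is flat on the bench.

```bash
python3 -c "
from bench import ctrl
print(ctrl.hand_in())"
```

```text
the job is handed in; nothing more can be done
None
```

I handed the job in at about 17 s: all five terminals are in the clear tray, the empty scoop is flat on the bench, and the gripper is holding the unlatched hopper frame at about 0.64 rad (nose about 14.5 cm up, short of the 1.3 rad stop); hand-in returned no verdict.

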